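# Load the stepped block and index the slide to the camera

## Robot

A 6-joint arm with a two-finger parallel gripper is mounted at the origin on the work surface. World frame = base frame: x ahead of the robot, y to its left, z up, the work surface at z = 0. Lengths are in mm, angles in degrees, forces in N, time in s.
With the tool pointing down it reaches from about 350 to 850 mm from the base axis. Payload 8.1 kg.
Tool frame: the origin (TCP) lies midway between the tips of the shut fingers; the grasp point (between the pads) lies 19 mm behind it; x points along the fingers, z is the direction in which the jaws open and shut, and the axes are right-handed (so a half turn about x gives the same grasp; the last joint's range is limited). The gripper opens to 85 mm and grips with 20 to 120 N. Pads are 22 mm wide; open, the fingers measure 114 mm over their backs; the gripper's body (76 mm by 85 mm) begins 54 mm behind the grasp point. The pads swing forward as they close: fully open they stand 13 mm farther back than shut.
Start: joints at [68.159, 7.471, 85.268, -0, 87.261, -4.893], TCP at [174.881, 573.953, 231.292] pointing down, gripper open.
Joint ranges: [-169.43, 169.43], [-51.17, 129.36], [1.28, 143.12], [-76.62, 256.62], [0, 156.53], [-152.29, 152.29]. Speed limits (degrees/s): [136.94, 136.94, 159.86, 180, 180, 180].

## Interface

Orientations are given as [roll, pitch, yaw] about the fixed x, y, z axes, in that order (R = Rz(yaw) Ry(pitch) Rx(roll)).
In Python, from bench import r gives the robot as it stands. The module is installed in compiled form; this text tells all that it offers.
- The arm moves only by the tool servo_tool, never from a script. Its argument "commands" is a list that holds one entry, the list of rows, each a list of 7 numbers: the closure in counts, from 0 (fully open) to 255 (shut), then the shift along the tool's x, y, z in cm, then the turn, a rotation vector about the tool's x, y, z in degrees. A call has 1 to 8 rows; each row is the pose to reach, as a shift and turn from the pose commanded when the call began, along the tool's axes at that moment; what a row does not reach only later rows make up. A row lasts 1/10 s, in which the tool goes at most 50 mm and 8.59 degrees, less where a joint would pass 70% of its speed; a pose out of reach is approached as far as the arm can. A call with a gripper value outside its range is refused whole. The fingers move at their own pace and stop on an object; "force" is the grip in N (left out, the last holds). Time passes only in rows, so rows that repeat a pose let the fingers close. It gives the time, the measured TCP pose, the force and the opening at its end, in the units of the state.
- r.sense(): the state, without advancing time (a new reading comes with each control period).
- r.snapshot(name): name is "side" or "top" or "wrist"; returns (picture, depth): 420x560x3 uint8, red, green, blue; 420x560 float32, mm along the optical axis (not along the pixel's ray), 0 where there is no reading.
- r.calibration(name): a dict with "fx", "fy", "cx", "cy" (pixels), "pose" (4x4, takes a point from camera to world coordinates). Camera axes: x right, y down, z forward; pixel columns grow to the right and rows downward; lengths in mm; the calibration is good to about 2 mm. A picture is of the moment at which its call begins: read the wrist's pose just before it. calibration takes no time and is no camera call; for the wrist camera it gives the pose at the moment of the call.
- r.hand_in(): hands the job in, once; it reports no verdict.
The state is a dict: "time": time; "joint_pos": joint angles; "qd": joint speeds; "joint_efforts": joint torques, N m; "tool_pos": TCP position; "tcp_rot": TCP orientation; "ft_force": force on the tool from outside, world axes, zero at the start; "wrist_torque": the same for the moment, N m; "finger_gap": finger opening in mm.
Only numpy, scipy, OpenCV 4.12 (cv2) and the standard library are available. Lean on these libraries where they do the work, as an engineer would, in place of code of your own. Each camera call takes 0.05 s, during which the arm holds its last target.

## Task

Set the stepped block down flat between the corner lugs of the slide's carriage and let go of it while the carriage is still in its present notch. Then pull the black index knob up, slide the carriage exactly one notch towards the camera (the head with the round lens, not the flat light panel), and let the plunger drop fully home in that notch, so that the block stands in front of the lens. Leave the plain bar where it lies.

Things in the scene. Friction and masses are not known exactly. Their poses are not given: they have to be found in the camera images.
- wedge_mid (a point): Stepped block, bare aluminium, about 0.32 kg, loose, on its flat base: 30 mm wide (own x), 90 mm long (own y), a staircase of three steps each 30 mm long: 28 mm high at its -y end, 44 mm in the middle, 60 mm at its +y end. This point: centre of the middle step, 22 mm above the base. z up. It fits the carriage either way round.
- bar_mid (a point): Plain bar, same aluminium, loose: 30 mm wide (own x), 90 mm long (own y), 44 mm high, no steps. This point: its centre, 22 mm above its base. Not part of the job; it may lie nearer or farther than the stepped block.
- nest (a point): Centre of the carriage's flat top, where the block's base belongs; 44 mm above the bench. x away from the robot, y along the slide, z up; the block's length goes along y. Four L-shaped corner lugs 10 mm high leave a pocket 40 mm (x) by 100 mm (y); the middle 76 mm of its long sides is open for fingers, the plate going on to 60 mm in x. The slide's fixed bed is 220 by 340 mm.
- knob_grip (a point): Centre of the black index knob, an upright cylinder 34 mm in diameter, 30 mm high, this point 75 mm above the bench when the plunger is home. It stands on a tongue of the carriage (top 44 mm above the bench), 110 mm from the nest centre on the robot's side (nest -x), and travels with the carriage. Pull it straight up.
- knob (a joint): How far the knob is pulled up, m: 0 plunger fully home in a notch, 0.020 end stop. A spring pushes it down, about 5 N home, 8 N fully up, plus 1 N of weight. The pin clears the index plate from about 0.0125 on; only then does the carriage slide. Let go between notches, the pin rides on the plate (about 0.012) and drops into the next notch it meets.
- carriage (a joint): Position of the carriage along the slide, m, growing along the nest's +y. Five notches 50 mm apart, at -0.10, -0.05, 0, 0.05, 0.10 (1.5 mm of play each way). It starts in the middle notch, 0. Friction about 1.5 N; it stays where it is left.
- lens (a point): Centre of the front glass of the camera: a grey box with a round black lens 44 mm in diameter on a small fixed stand beyond the slide, 75 mm above the bench, looking at the slide. Axes parallel to the nest's. 105 mm beyond the nest centre and one notch (50 mm) to its left (+y) or right (-y) at the start; the rectangular light panel stands in the other place. Both up to 104 mm high.
Things that resemble listed ones, but are neither listed nor needed, are in the scene too. Leave any blue look-alike of the part that bears lens alone.

How it is judged:
By the outcome, as a careful person would: the job done as asked, in the order asked, and still so for the second after the job is handed in, with the robot touching nothing.
It also fails if it takes over 48 s, if anything falls off the work surface, if the arm or the gripper's body presses on something with over 40 N, if the wrist force passes 120 N, or if a joint passes its speed limit or range.

## Working session

There is one attempt and no reset: what is moved stays moved. The work goes in short steps, Python scripts to look and compute and a tool call to move; the robot and the scene stay as the last step left them, time stands still between calls to the robot, and variables do not carry over. Pictures are saved under pics/ and viewed, and the job is handed in when it is done.

Besides the shell and the picture viewer there is one more tool, called after "Request:" by a JSON object that holds its "api" and its "payload". servo_tool: Moves the arm, as the interface text tells. Its arguments: {"type":"object","properties":{"commands":{"type":"array","items":{"type":"array","items":{"type":"array","items":{"type":"number"}}}},"force":{"type":"number"}},"required":["commands"]}

```bash
mkdir -p pics; cat > h.py <<'E'
import numpy as np, cv2
from bench import r
def snap(n,f):
    c=r.calibration(n); p,d=r.snapshot(n); cv2.imwrite(f'pics/{f}.png',p[:,:,::-1]); np.savez(f'pics/{f}.npz',p=p,d=d,K=[c['fx'],c['fy'],c['cx'],c['cy']],T=c['pose']); return p,d,c
def load(f):
    z=np.load(f'pics/{f}.npz'); return z['p'],z['d'],z['K'],np.array(z['T'])
def world(d,K,T):
    v,u=np.mgrid[:d.shape[0],:d.shape[1]]
    P=np.stack([(u-K[2])/K[0]*d,(v-K[3])/K[1]*d,d],-1)
    W=P@T[:3,:3].T+T[:3,3]; W[d==0]=np.nan; return W
E
python3 - <<'E'
from h import *
print(r.sense())
for n in ['side','top','wrist']:
    p,d,c=snap(n,n+'0'); print(n,c['fx'],np.round(c['pose'],3).tolist(),(d>0).mean())
E
```

```text
{'time': 0.0, 'joint_pos': array([ 6.81568935e+01,  7.51494821e+00,  8.53308935e+01, -1.63704221e-04,
        8.72601268e+01, -4.89291865e+00]), 'qd': array([ 0.02601409, -0.0698836 , -0.05817075, -0.02034493,  0.105366  ,
        0.01062793]), 'joint_efforts': array([-2.97308015e-04, -5.69395351e+01, -5.00554490e+01,  2.78682268e-05,
        1.48103078e-02, -9.00883890e-06]), 'tool_pos': array([174.69604761, 573.42715623, 230.23061494]), 'tcp_rot': array([ 175.19548482,   89.89403128, -111.75469507]), 'ft_force': array([-0.27295126,  0.58503303,  0.31642635]), 'wrist_torque': array([0.00801088, 0.03512589, 0.01133231]), 'finger_gap': 85.41423409304215}
side 481.35087340046175 [[0.997, -0.024, 0.073, 474.695], [-0.074, -0.541, 0.838, -971.745], [0.02, -0.841, -0.541, 683.895], [0.0, 0.0, 0.0, 1.0]] 0.996016156462585
top 496.60932943792545 [[0.023, -0.998, 0.066, 438.762], [-1.0, -0.023, -0.013, 2.308], [0.014, -0.066, -0.998, 1301.623], [0.0, 0.0, 0.0, 1.0]] 0.9963520408163266
wrist 313.99272744592525 [[0.291, 0.922, 0.256, 109.398], [0.957, -0.28, -0.079, 592.826], [-0.001, 0.268, -0.963, 373.09], [0.0, 0.0, 0.0, 1.0]] 0.9959566326530612
```

View pics/side0.png

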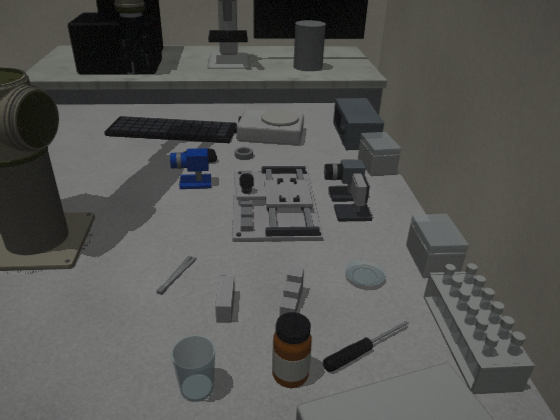

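View pics/top0.png

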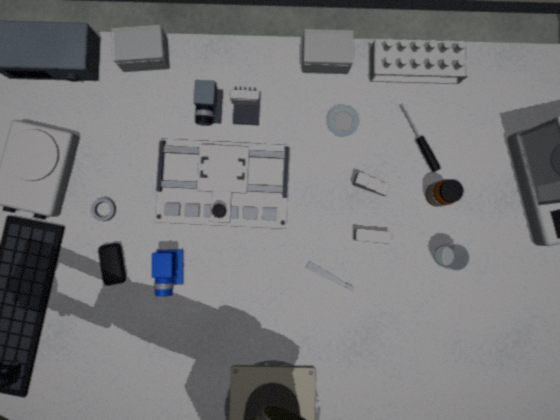

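View pics/wrist0.png

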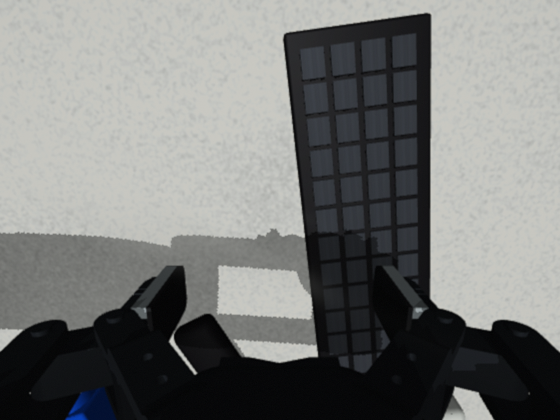

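The side and top pictures show the slide at top px (222,185), with the knob at (219,211), and the camera with its round lens at (204,105), to the left (+y). The panel is at (245,105). The stepped block is at about (370,183) and the plain bar at (374,236). The blue look-alike is at (165,270).

```bash
python3 - <<'E'
from h import *
for f in ['top0','side0']:
    p,d,K,T=load(f); W=world(d,K,T); np.save(f'pics/{f}_W.npy',W)
W=np.load('pics/top0_W.npy'); p=load('top0')[0]
# bench height
print('bench',[np.round(W[v,u],1) for u,v in [(320,200),(420,200),(300,260)]])
def reg(n,u0,u1,v0,v1,z0,z1):
    w=W[v0:v1,u0:u1]; m=((w[...,2]>z0)&(w[...,2]<z1)).astype(np.uint8)
    cs,_=cv2.findContours(m,cv2.RETR_EXTERNAL,cv2.CHAIN_APPROX_NONE)
    for c in cs:
        if cv2.contourArea(c)<15: continue
        pts=np.array([w[y,x] for (x,y) in c[:,0]])
        mm=np.zeros_like(m); cv2.drawContours(mm,[c],-1,1,-1); q=w[(mm>0)&(m>0)]
        print(n,'area',cv2.contourArea(c),'rect',cv2.minAreaRect(pts[:,:2].astype(np.float32)),'z',np.percentile(q[:,2],[5,50,95]).round(1),'mean',q.mean(0).round(1))
reg('step all',345,400,160,205,15,70)
for a,b in [(22,36),(37,51),(52,68)]: reg(f'step{a}',345,400,160,205,a,b)
reg('bar',345,405,215,255,32,56)
reg('knob',205,235,198,225,70,110)
reg('knoball',205,235,198,225,55,110)
reg('plate',190,260,130,205,38,49)
reg('lugs',190,260,140,185,49.5,62)
reg('cam',185,225,70,130,60,130)
reg('panel',228,265,80,130,60,130)
reg('slide',140,300,130,235,6,60)
for n,(u0,u1,v0,v1) in {'blk':(340,410,160,260),'nest':(150,300,70,235)}.items():
    cv2.imwrite(f'pics/{n}.png',cv2.resize(p[v0:v1,u0:u1,::-1],None,fx=5,fy=5,interpolation=cv2.INTER_CUBIC)[:600,:800])
E
```

```text
bench [array([ 5.368e+02, -1.141e+02, -3.000e-01]), array([ 543.4, -379.3,   -3.6]), array([378.6, -64.8,  -2.5])]
step all area 425.0 rect ((579.7096557617188, -242.2880096435547), (90.67462158203125, 31.176589965820312), 71.82144927978516) z [22.3 42.2 60.6] mean [ 579.4 -238.2   41.6]
step22 area 106.5 rect ((570.7290649414062, -270.4891662597656), (30.98794174194336, 30.611351013183594), 70.85167694091797) z [23.1 27.  31.4] mean [ 570.  -271.6   27. ]
step37 area 106.5 rect ((579.5040283203125, -243.4185028076172), (26.943443298339844, 30.698427200317383), 71.78287506103516) z [39.1 42.8 46.6] mean [ 579.3 -243.3   42.9]
step52 area 127.0 rect ((588.9385375976562, -214.08395385742188), (30.152503967285156, 31.018503189086914), 71.00208282470703) z [53.8 58.5 61.5] mean [ 588.7 -213.8   58.2]
bar area 379.5 rect ((446.011962890625, -246.7697296142578), (91.09947204589844, 29.722118377685547), 85.60616302490234) z [38.2 42.6 46.7] mean [ 446.  -245.8   42.5]
knob area 145.0 rect ((499.8590087890625, 143.04672241210938), (33.22825622558594, 34.06718826293945), 75.37684631347656) z 
[... 181 characters left out ...]
.9] mean [499.1 142.2  86.3]
plate area 2480.5 rect ((592.8434448242188, 141.3657989501953), (128.33154296875, 153.31893920898438), 88.3460464477539) z [38.9 42.5 46.6] mean [601.4 140.4  42.6]
cam area 852.0 rect ((767.6448364257812, 187.54641723632812), (51.11219787597656, 106.26508331298828), 88.27718353271484) z [ 75.2  95.9 101.1] mean [767.4 185.1  93.3]
panel area 386.5 rect ((789.2832641601562, 86.89024353027344), (71.83782196044922, 34.75886917114258), 87.53077697753906) z [ 66.5 100.  105.4] mean [783.   86.7  95. ]
slide area 10801.0 rect ((574.7391357421875, 142.82272338867188), (340.2430114746094, 220.48843383789062), 88.4900894165039) z [ 9.  16.8 44.9] mean [573.7 142.2  23.8]
```

View pics/blk.png

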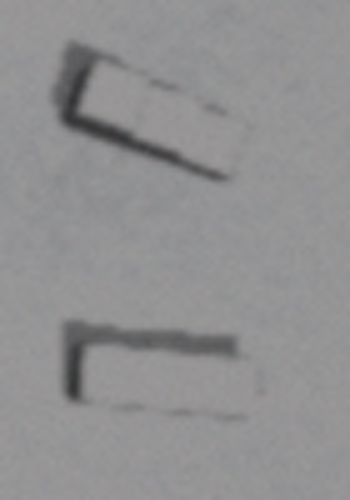

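View pics/nest.png

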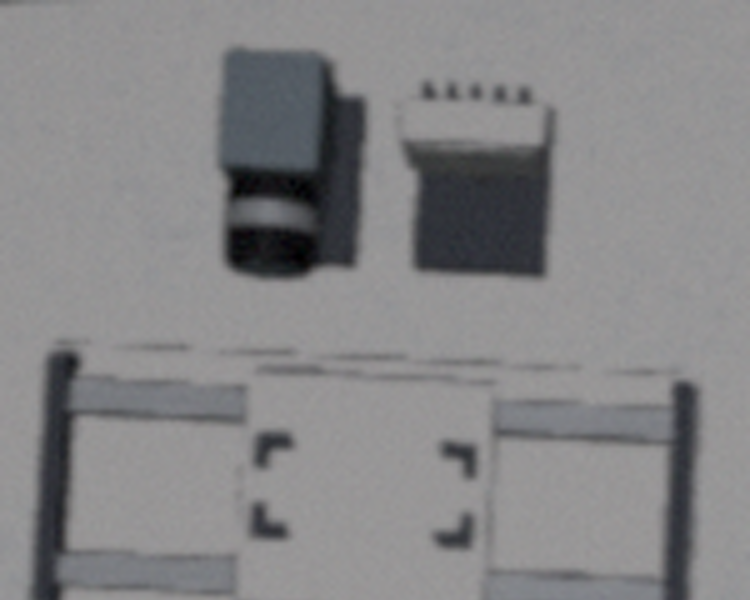

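```bash
cat > mv.py <<'E'
from h import *
from scipy.spatial.transform import Rotation as Ro
def Rt(): 
    s=r.sense(); rr=s['tcp_rot']; return np.array(s['tool_pos']),Ro.from_euler('xyz',rr,degrees=True),s
def plan(pos,jaw):  # tool x down, tool z along horizontal angle jaw(deg); both signs
    p,R,s=Rt()
    print('t',s['time'].__round__(2),'p',p.round(1),'gap',round(s['finger_gap'],1),'f',s['ft_force'].round(1),'q',s['joint_pos'].round(1))
    print('axes (cols)\n',R.as_matrix().round(3))
    print('shift cm',(R.inv().apply(np.array(pos)-p)/10).round(2))
    for k in (0,180):
        a=np.radians(jaw+k); z=np.array([np.cos(a),np.sin(a),0]);x=np.array([0,0,-1.]);y=np.cross(z,x)
        print('turn',k,(R.inv()*Ro.from_matrix(np.stack([x,y,z],1))).as_rotvec(degrees=True).round(1))
E
python3 - <<'E'
from mv import *
plan((580.6,-239.3,231),-18.2)
# lugs by dark pixels in top
p,d,K,T=load('top0'); g=cv2.cvtColor(p,cv2.COLOR_RGB2GRAY)
sub=g[150:185,190:255]; m=(sub<105).astype(np.uint8)
n,l,st,ce=cv2.connectedComponentsWithStats(m)
def ray(u,v,z):
    dd=T[:3,:3]@np.array([(u-K[2])/K[0],(v-K[3])/K[1],1]); o=T[:3,3]; return o+dd*(z-o[2])/dd[2]
for i in range(1,n):
    if st[i,4]>4: print(st[i],(ce[i]+[190,150]).round(1),ray(*(ce[i]+[190,150]),52).round(1))
E
```

```text
t 0.15 p [174.7 573.5 230.5] gap 85.2 f [-0.7  0.2 -0.1] q [68.2  7.5 85.3 -0.  87.3 -4.9]
axes (cols)
 [[-0.    -0.957  0.291]
 [-0.001  0.291  0.957]
 [-1.     0.    -0.001]]
shift cm [ 4.000e-02 -6.252e+01 -6.593e+01]
turn 0 [91.3 -0.1  0.1]
turn 180 [-88.7  -0.1  -0.1]
[0 3 8 1 8] [193.5 153. ] [644.7 213.3  52. ]
[11  6  8  8 35] [203.5 158.7] [630.6 187.4  52. ]
[59  6  6  1  6] [251.5 156. ] [640.7  66.4  52. ]
[48  8  7  8 30] [241.6 160.7] [628.1  91.   52. ]
[10 21  8  7 34] [202.6 174.8] [589.8 188.4  52. ]
[47 23  8  7 33] [241.  176.7] [587.2  91.5  52. ]
```

Request:
{"api": "servo_tool", "payload": {"commands": [[[0, 0, -27.5, -29, 40, 0, 0], [0, 0, -27.5, -29, 40, 0, 0], [0, 0, -27.5, -29, 40, 0, 0], [0, 0, -27.5, -29, 40, 0, 0], [0, 0, -27.5, -29, 40, 0, 0], [0, 0, -27.5, -29, 40, 0, 0], [0, 0, -27.5, -29, 40, 0, 0], [0, 0, -27.5, -29, 40, 0, 0]]], "force": 50}}

```text
time: 0.95
tool_pos: [353.7, 214.5, 231.2]
tcp_rot: [-11.4, 90.0, 21.7]
ft_force: [0.7, 0.4, 0.8]
finger_gap: 85.8
```

```bash
python3 - <<'E'
from mv import *
plan((580.6,-239.3,100),-18.2)
E
```

```text
t 0.95 p [353.7 214.5 231.2] gap 85.8 f [0.7 0.4 0.8] q [ 24.1 -22.8 112.9  -0.   89.9  -8.9]
axes (cols)
 [[ 0.    -0.546  0.838]
 [ 0.     0.838  0.546]
 [-1.    -0.     0.   ]]
shift cm [ 13.13 -50.41  -5.76]
turn 0 [51.3  0.  -0. ]
turn 180 [-128.7    0.     0. ]
```

Request:
{"api": "servo_tool", "payload": {"commands": [[[0, 6, -50.4, -5.8, 51.3, 0, 0], [0, 6, -50.4, -5.8, 51.3, 0, 0], [0, 6, -50.4, -5.8, 51.3, 0, 0], [0, 6, -50.4, -5.8, 51.3, 0, 0], [0, 6, -50.4, -5.8, 51.3, 0, 0], [0, 6, -50.4, -5.8, 51.3, 0, 0], [0, 6, -50.4, -5.8, 51.3, 0, 0], [0, 6, -50.4, -5.8, 51.3, 0, 0]]]}}

```text
time: 1.75
tool_pos: [531.0, -141.2, 183.8]
tcp_rot: [142.8, 90.0, 124.6]
ft_force: [0.3, 0.9, 0.6]
finger_gap: 85.7
```

```bash
python3 - <<'E'
from mv import *
plan((580.6,-239.3,170),-18.2)
E
```

```text
t 1.75 p [ 531.  -141.2  183.8] gap 85.7 f [0.3 0.9 0.6] q [-20.2   1.2  96.8   0.   82.   -2. ]
axes (cols)
 [[-0.     0.314  0.949]
 [ 0.     0.949 -0.314]
 [-1.     0.    -0.   ]]
shift cm [ 1.38 -7.75  7.79]
turn 0 [-0.1 -0.  -0. ]
turn 180 [179.9  -0.    0. ]
```

Request:
{"api": "servo_tool", "payload": {"commands": [[[0, 2, -7.75, 7.8, 0, 0, 0], [0, 2, -7.75, 7.8, 0, 0, 0], [0, 2, -7.75, 7.8, 0, 0, 0], [0, 2, -7.75, 7.8, 0, 0, 0], [0, 2, -7.75, 7.8, 0, 0, 0]]]}}

```text
time: 2.25
tool_pos: [580.0, -236.5, 164.0]
tcp_rot: [151.3, 89.9, 133.0]
ft_force: [-0.3, 0.3, 0.2]
finger_gap: 85.2
```

```bash
python3 - <<'E'
from mv import *
plan((580.6,-239.3,6),-18.2)
snap('wrist','w1')
E
```

```text
t 2.25 p [ 580.  -236.5  164. ] gap 85.2 f [-0.3  0.3  0.2] q [-26.9  13.8  85.3   0.   81.   -8.6]
axes (cols)
 [[-0.001  0.313  0.95 ]
 [ 0.001  0.95  -0.313]
 [-1.     0.001 -0.001]]
shift cm [15.8  -0.26  0.16]
turn 0 [-0.1 -0.1 -0. ]
turn 180 [ 1.799e+02 -1.000e-01  1.000e-01]
```

View pics/w1.png

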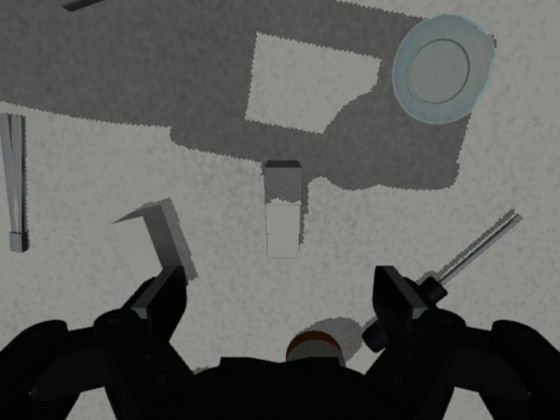

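The wrist picture shows the stepped block at px u 265–300, v 160–257. It is centred between the open fingers (182 and 378) and aligned with them. Next I go down and grip.

Request:
{"api": "servo_tool", "payload": {"commands": [[[0, 8, -0.25, 0.1, 0, 0, 0], [0, 12, -0.25, 0.1, 0, 0, 0], [0, 14.5, -0.25, 0.1, 0, 0, 0], [0, 15.5, -0.25, 0.1, 0, 0, 0], [0, 15.5, -0.25, 0.1, 0, 0, 0], [255, 15.5, -0.25, 0.1, 0, 0, 0], [255, 15.5, -0.25, 0.1, 0, 0, 0], [255, 15.5, -0.25, 0.1, 0, 0, 0]]], "force": 50}}

```text
time: 3.1
tool_pos: [582.6, -240.8, 12.5]
tcp_rot: [-9.2, 89.7, -27.4]
ft_force: [0.1, 0.1, 0.1]
finger_gap: 44.1
```

Request:
{"api": "servo_tool", "payload": {"commands": [[[255, 0, 0, 0, 0, 0, 0], [255, 0, 0, 0, 0, 0, 0], [255, 0, 0, 0, 0, 0, 0]]]}}

```text
time: 3.4
tool_pos: [581.9, -240.6, 11.4]
tcp_rot: [-7.2, 89.8, -25.4]
ft_force: [-0.9, 1.0, 8.2]
finger_gap: 29.1
```

```bash
python3 - <<'E'
from mv import *
plan((580.6,-239.3,6),-18.2)
E
```

```text
t 3.4 p [ 581.9 -240.6   11.4] gap 29.1 f [-0.9  1.   8.2] q [-27.1  23.3  90.7   0.   65.9  -8.9]
axes (cols)
 [[ 0.003  0.313  0.95 ]
 [-0.001  0.95  -0.313]
 [-1.    -0.     0.003]]
shift cm [ 0.54  0.08 -0.17]
turn 0 [-0.1  0.2  0. ]
turn 180 [179.9   0.   -0.3]
```

Request:
{"api": "servo_tool", "payload": {"commands": [[[255, -1, 0, 0, 0, 0, 0], [255, -4, 0, 0, 0, 0, 0], [255, -8, 0, 0, 0, 0, 0], [255, -12, 0, 0, 0, 0, 0], [255, -12, 0, 0, 0, 0, 0], [255, -12, 0, 0, 0, 0, 0]]]}}

```text
time: 4.0
tool_pos: [581.1, -240.2, 130.8]
tcp_rot: [-9.3, 89.9, -27.6]
ft_force: [0.4, 0.8, -4.9]
finger_gap: 30.0
```

```bash
python3 - <<'E'
from mv import *
a=np.radians(88.5)
c=np.array([609.2,139.8])+2.8*np.array([np.cos(a),np.sin(a)])
plan((c[0],c[1],131),-1.5)
E
```

```text
t 4.0 p [ 581.1 -240.2  130.8] gap 30.0 f [ 0.4  0.8 -4.9] q [-27.1  15.5  86.9  -0.   77.5  -8.9]
axes (cols)
 [[ 0.002  0.313  0.95 ]
 [-0.001  0.95  -0.313]
 [-1.    -0.     0.002]]
shift cm [-0.06 37.24 -9.32]
turn 0 [-16.8   0.1   0. ]
turn 180 [ 1.632e+02  1.000e-01 -2.000e-01]
```

Request:
{"api": "servo_tool", "payload": {"commands": [[[255, 0, 2.5, -0.6, -1, 0, 0], [255, 0, 6.5, -1.6, -3, 0, 0], [255, 0, 11, -2.8, -5, 0, 0], [255, 0, 15.5, -3.9, -7, 0, 0], [255, 0, 20, -5, -9, 0, 0], [255, 0, 24.5, -6.1, -11, 0, 0], [255, 0, 29, -7.3, -13, 0, 0], [255, 0, 32, -8, -14.5, 0, 0]]]}}

```text
time: 4.8
tool_pos: [602.5, 92.2, 126.4]
tcp_rot: [178.2, 89.7, 174.7]
ft_force: [0.4, -0.1, -2.5]
finger_gap: 29.3
```

Request:
{"api": "servo_tool", "payload": {"commands": [[[255, 0, 3, -1.2, -1.4, 0, 0], [255, 0, 4.5, -1.3, -2, 0, 0], [255, 0, 4.9, -1.3, -2.2, 0, 0], [255, 0, 4.9, -1.3, -2.2, 0, 0], [255, 0, 4.9, -1.3, -2.2, 0, 0]]]}}

```text
time: 5.3
tool_pos: [595.0, 137.5, 128.7]
tcp_rot: [-140.3, 89.9, -142.0]
ft_force: [-0.3, 0.1, -3.8]
finger_gap: 29.2
```

```bash
python3 - <<'E'
from mv import *
a=np.radians(88.5)
c=np.array([609.2,139.8])+2.8*np.array([np.cos(a),np.sin(a)])
plan((c[0],c[1],131),-1.5)
snap('wrist','w2');snap('side','s2'); snap('top','t2')
E
```

```text
t 5.3 p [595.  137.5 128.7] gap 29.2 f [-0.3  0.1 -3.8] q [ 8.2 13.1 89.9 -0.  77.1  9.9]
axes (cols)
 [[-0.001  0.028  1.   ]
 [-0.001  1.    -0.028]
 [-1.    -0.001 -0.001]]
shift cm [-0.24  0.55  1.42]
turn 0 [-0.1 -0.1  0. ]
turn 180 [1.799e+02 1.000e-01 1.000e-01]
```

View pics/w2.png

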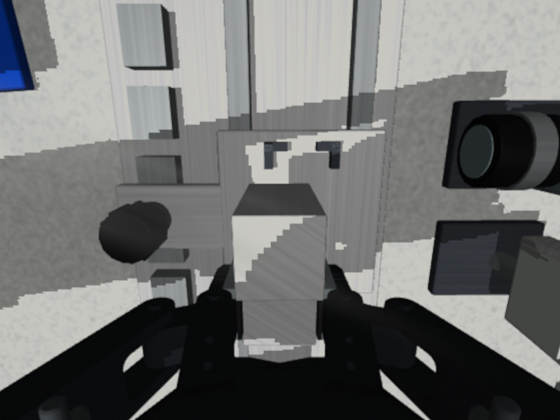

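View pics/s2.png

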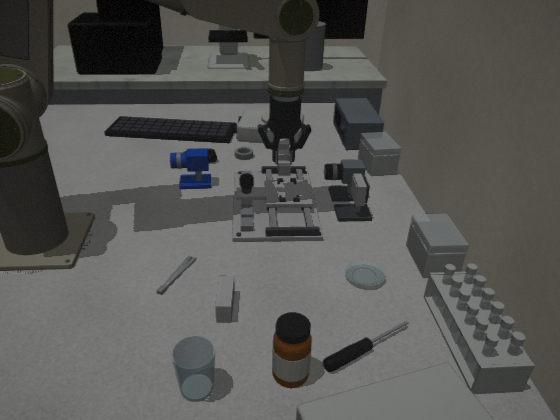

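```bash
python3 - <<'E'
from mv import *
p,d,K,T=load('w2')
def ray(u,v,z):
    dd=T[:3,:3]@np.array([(u-K[2])/K[0],(v-K[3])/K[1],1]); o=T[:3,3]; return (o+dd*(z-o[2])/dd[2]).round(1)
W=world(d,K,T)
print('lug',ray(264,142,54),ray(341,142,54), 'mid', (ray(264,142,54)+ray(341,142,54))/2)
print('depth plate',W[200,222].round(1),W[180,360].round(1),'lug z',W[147,270].round(1),W[147,335].round(1))
print('blk top depth',W[240,260].round(1),W[320,280].round(1))
print('blk top edge',ray(233,214,177),ray(326,214,177))
g=p[125:180,255:350].mean(2); cv2.imwrite('pics/lug.png',cv2.resize(p[125:240,215:355,::-1],None,fx=5,fy=5)[:600,:800])
E
```

```text
lug [586.  196.3  54. ] [637.9 194.9  54. ] mid [611.95 195.6   54.  ]
depth plate [552.5 154.7  43.1] [653.9 167.3  45.4] lug z [589.9 192.9  54.1] [633.8 191.7  54.8]
blk top depth [589.7 171.1 177.8] [595.  130.8 161.2]
blk top edge [581.6 179.6 177. ] [610.6 178.9 177. ]
```

View pics/lug.png

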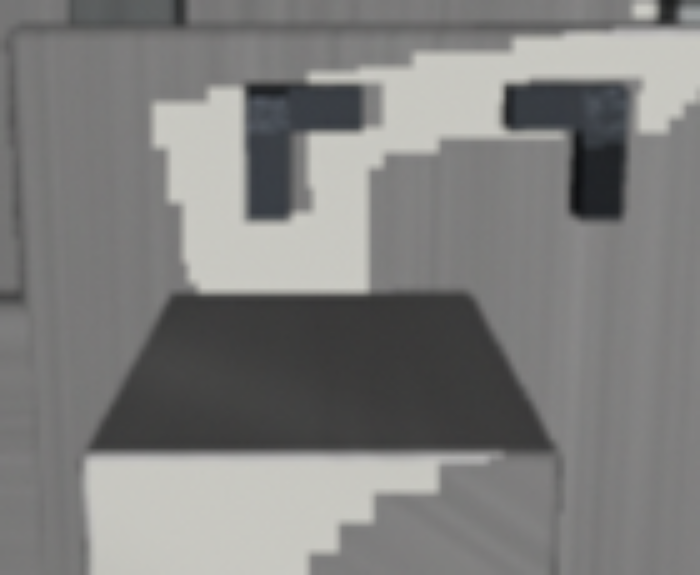

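Wrist picture: the +y lugs have outer edges at px u 264 and 341, v 142. These are 52 mm apart, as expected. That puts the nest at about (610, 139.7), which agrees with the top view and the knob. The block hangs straight, so I shift it over the nest and then lower it.

Request:
{"api": "servo_tool", "payload": {"commands": [[[255, 0, 0.58, 1.5, 0, 0, 0], [255, 1, 0.58, 1.5, 0, 0, 0], [255, 3, 0.58, 1.5, 0, 0, 0], [255, 5, 0.58, 1.5, 0, 0, 0], [255, 5.5, 0.58, 1.5, 0, 0, 0], [255, 5.5, 0.58, 1.5, 0, 0, 0], [255, 5.5, 0.58, 1.5, 0, 0, 0]]]}}

```text
time: 6.15
tool_pos: [610.5, 144.0, 75.1]
tcp_rot: [6.0, 90.0, 4.4]
ft_force: [0.0, 0.3, -2.6]
finger_gap: 29.7
```

```bash
python3 - <<'E'
from mv import *
plan((610.2,142.8,55.4),-1.5)
snap('wrist','w3')
E
```

```text
t 6.15 p [610.5 144.   75.1] gap 29.7 f [ 0.   0.3 -2.6] q [ 8.6 18.5 89.4 -0.  72.1 10.2]
axes (cols)
 [[ 0.001  0.027  1.   ]
 [ 0.     1.    -0.027]
 [-1.     0.     0.001]]
shift cm [ 1.97 -0.12 -0.03]
turn 0 [-0.1  0.  -0. ]
turn 180 [ 1.799e+02 -0.000e+00 -1.000e-01]
```

View pics/w3.png

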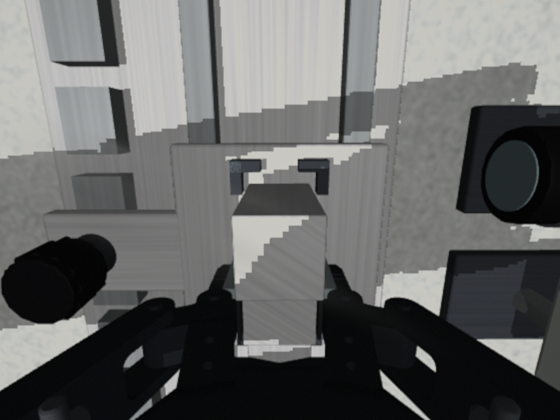

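The block (u 233–326) is centred on the lugs (u 230–329). Lowering it now.

Request:
{"api": "servo_tool", "payload": {"commands": [[[255, 0.5, -0.1, 0, 0, 0, 0], [255, 1, -0.1, 0, 0, 0, 0], [255, 1.4, -0.1, 0, 0, 0, 0], [255, 1.7, -0.1, 0, 0, 0, 0], [255, 1.8, -0.1, 0, 0, 0, 0], [255, 1.8, -0.1, 0, 0, 0, 0]]]}}

```text
time: 6.8
tool_pos: [609.9, 143.2, 56.0]
tcp_rot: [-167.9, 90.0, -169.4]
ft_force: [-0.3, -0.1, -4.1]
finger_gap: 29.4
```

Request:
{"api": "servo_tool", "payload": {"commands": [[[255, 0.1, 0, 0, 0, 0, 0], [255, 0.2, 0, 0, 0, 0, 0], [255, 0.2, 0, 0, 0, 0, 0]]]}}

```text
time: 7.1
tool_pos: [610.4, 143.3, 55.4]
tcp_rot: [8.8, 90.0, 7.2]
ft_force: [-4.5, 0.3, 4.5]
finger_gap: 29.2
```

Wrist force changed from −4 to +4.5 N, so the block is on the plate. Releasing.

Request:
{"api": "servo_tool", "payload": {"commands": [[[120, 0, 0, 0, 0, 0, 0], [0, 0, 0, 0, 0, 0, 0], [0, 0, 0, 0, 0, 0, 0], [0, 0, 0, 0, 0, 0, 0], [0, 0, 0, 0, 0, 0, 0], [0, 0, 0, 0, 0, 0, 0]]]}}

```text
time: 7.7
tool_pos: [610.1, 143.2, 54.3]
tcp_rot: [3.5, 90.0, 2.0]
ft_force: [0.0, 0.7, -1.1]
finger_gap: 85.5
```

Request:
{"api": "servo_tool", "payload": {"commands": [[[0, -1, 0, 0, 0, 0, 0], [0, -4, 0, 0, 0, 0, 0], [0, -8, 0, 0, 0, 0, 0], [0, -10, 0, 0, 0, 0, 0], [0, -10, 0, 0, 0, 0, 0], [0, -10, 0, 0, 0, 0, 0]]]}}

```text
time: 8.3
tool_pos: [610.6, 143.3, 155.3]
tcp_rot: [9.0, 89.9, 7.4]
ft_force: [-0.4, 0.5, -0.1]
finger_gap: 85.3
```

```bash
python3 - <<'E'
from mv import *
plan((500,142.8,150),88.5)
snap('wrist','w4')
E
```

```text
t 8.3 p [610.6 143.3 155.3] gap 85.3 f [-0.4  0.5 -0.1] q [ 8.5 14.1 85.8 -0.  80.  10.1]
axes (cols)
 [[ 0.002  0.027  1.   ]
 [ 0.     1.    -0.027]
 [-1.     0.     0.002]]
shift cm [  0.51  -0.35 -11.05]
turn 0 [-90.    0.1   0.1]
turn 180 [90.   0.1 -0.1]
```

View pics/w4.png

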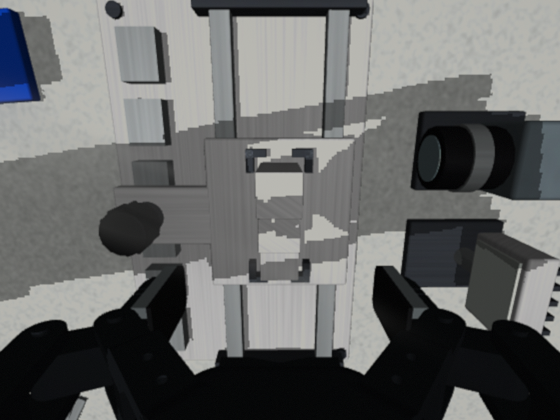

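The picture shows the block between the four lugs (u 257–303, v 163–278), with lugs visible at all four corners. Now I move over the knob, turning 90°.

Request:
{"api": "servo_tool", "payload": {"commands": [[[0, 0.5, -0.35, -3, 8.5, 0, 0], [0, 0.5, -0.35, -6, 17, 0, 0], [0, 0.5, -0.35, -8, 25.5, 0, 0], [0, 0.5, -0.35, -10, 34, 0, 0], [0, 0.5, -0.35, -11, 42.5, 0, 0], [0, 0.5, -0.35, -11, 51, 0, 0], [0, 0.5, -0.35, -11, 59.5, 0, 0], [0, 0.5, -0.35, -11, 68, 0, 0]]]}}

```text
time: 9.15
tool_pos: [498.7, 142.5, 147.4]
tcp_rot: [-100.2, 89.8, -170.1]
ft_force: [-0.2, 0.3, -0.3]
finger_gap: 85.3
```

Request:
{"api": "servo_tool", "payload": {"commands": [[[0, 0, 0, 0, 8.5, 0, 0], [0, 0, 0, 0, 17, 0, 0], [0, 0, 0, 0, 22, 0, 0], [0, 0, 0, 0, 22, 0, 0], [0, 0, 0, 0, 22, 0, 0]]]}}

```text
time: 9.65
tool_pos: [499.2, 142.5, 148.1]
tcp_rot: [-77.8, 89.9, -169.2]
ft_force: [0.7, 0.2, 0.2]
finger_gap: 85.1
```

```bash
python3 - <<'E'
from mv import *
plan((500,142.8,57),-91.5)
snap('wrist','w5')
p,d,K,T=load('w5'); W=world(d,K,T)
m=(W[...,2]>80)&(W[...,2]<96)&(abs(W[...,0]-500)<40)&(abs(W[...,1]-143)<35)
q=W[m]; print('knob top',m.sum(),q.min(0).round(1),q.max(0).round(1),q.mean(0).round(1))
E
```

```text
t 9.65 p [499.2 142.5 148.1] gap 85.1 f [0.7 0.2 0.2] q [ 10.3  -1.8 103.6  -0.   78.3 101.7]
axes (cols)
 [[-0.002  1.    -0.024]
 [-0.    -0.024 -1.   ]
 [-1.    -0.002  0.   ]]
shift cm [ 9.11  0.09 -0.03]
turn 0 [0.1 0.  0.1]
turn 180 [-179.9   -0.2    0. ]
knob top 2048 [483.1 124.   80. ] [518.3 160.5  92.3] [501.7 142.3  89.6]
```

View pics/w5.png

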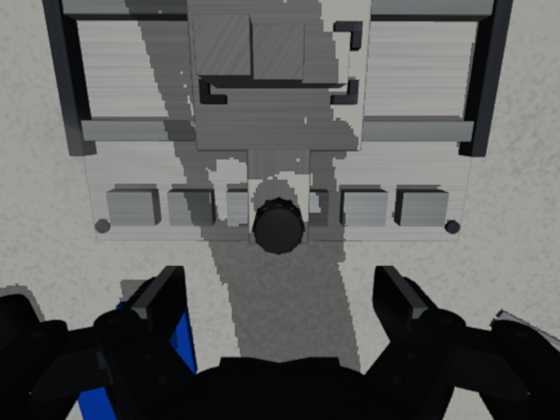

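The knob is at px (278,226), about (500.5, 142.3), centred between the fingers. The block is visible between the lugs.

Request:
{"api": "servo_tool", "payload": {"commands": [[[0, 3, 0.1, 0, 0, 0, 0], [0, 6, 0.1, 0, 0, 0, 0], [0, 8.2, 0.1, 0, 0, 0, 0], [0, 9, 0.1, 0, 0, 0, 0], [0, 9, 0.1, 0, 0, 0, 0], [255, 9, 0.1, 0, 0, 0, 0], [255, 9, 0.1, 0, 0, 0, 0], [255, 9, 0.1, 0, 0, 0, 0]]], "force": 60}}

```text
time: 10.5
tool_pos: [502.2, 142.9, 60.8]
tcp_rot: [101.1, 89.9, 9.5]
ft_force: [0.2, 1.0, 0.6]
finger_gap: 44.2
```

Request:
{"api": "servo_tool", "payload": {"commands": [[[255, 0, 0, 0, 0, 0, 0], [255, 0, 0, 0, 0, 0, 0], [255, 0, 0, 0, 0, 0, 0]]]}}

```text
time: 10.8
tool_pos: [502.0, 142.9, 60.8]
tcp_rot: [102.8, 89.9, 11.2]
ft_force: [-1.8, -0.3, 6.0]
finger_gap: 32.6
```

Request:
{"api": "servo_tool", "payload": {"commands": [[[255, -0.6, 0, 0, 0, 0, 0], [255, -1.2, 0, 0, 0, 0, 0], [255, -1.7, 0, 0, 0, 0, 0], [255, -1.7, 0, 0, 0, 0, 0], [255, -1.7, 0, 0, 0, 0, 0]]]}}

```text
time: 11.3
tool_pos: [501.7, 142.8, 76.2]
tcp_rot: [102.1, 89.9, 10.5]
ft_force: [6.4, 1.6, -8.6]
finger_gap: 32.3
```

```bash
python3 - <<'E'
from mv import *
plan((500,142.8,57),-91.5)
snap('wrist','w6')
E
```

```text
t 11.3 p [501.7 142.8  76.2] gap 32.3 f [ 6.4  1.6 -8.6] q [ 10.3   2.9 106.9   0.   70.1 101.8]
axes (cols)
 [[ 0.002  1.    -0.027]
 [ 0.    -0.027 -1.   ]
 [-1.     0.002 -0.   ]]
shift cm [ 1.92 -0.17  0.  ]
turn 0 [-0.  -0.  -0.1]
turn 180 [180.   -0.2   0. ]
```

View pics/w6.png

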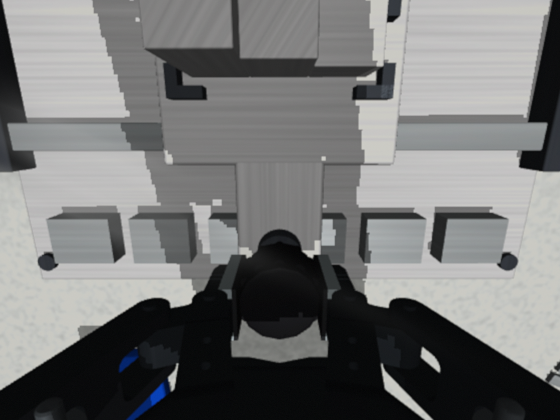

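The knob is up 15.4 mm and the force is −8.6 N, consistent with the spring. Now I slide +y by 50 mm (tool −z).

Request:
{"api": "servo_tool", "payload": {"commands": [[[255, 0, 0, -0.4, 0, 0, 0], [255, 0, 0, -1.2, 0, 0, 0], [255, 0, 0, -2.2, 0, 0, 0], [255, 0, 0, -3.2, 0, 0, 0], [255, 0, 0, -4.2, 0, 0, 0], [255, 0, 0, -4.8, 0, 0, 0], [255, 0, 0, -5, 0, 0, 0], [255, 0, 0, -5, 0, 0, 0]]]}}

```text
time: 12.15
tool_pos: [503.1, 192.8, 76.0]
tcp_rot: [91.8, 89.9, 0.3]
ft_force: [6.4, 1.0, -8.0]
finger_gap: 32.7
```

Request:
{"api": "servo_tool", "payload": {"commands": [[[255, 0, 0, 0, 0, 0, 0], [255, 0, 0, 0, 0, 0, 0]]]}}

```text
time: 12.35
tool_pos: [503.1, 192.7, 76.0]
tcp_rot: [97.9, 89.9, 6.4]
ft_force: [7.6, 1.7, -8.0]
finger_gap: 32.3
```

```bash
python3 - <<'E'
from mv import *
plan((503,192.8,61),-91.5)
snap('wrist','w7')
E
```

```text
t 12.35 p [503.1 192.7  76. ] gap 32.3 f [ 7.6  1.7 -8. ] q [ 15.5   5.5 104.2  -0.   70.2 107.1]
axes (cols)
 [[ 0.001  1.    -0.027]
 [ 0.    -0.027 -1.   ]
 [-1.     0.001 -0.   ]]
shift cm [ 1.5  -0.01 -0.01]
turn 0 [-0.  -0.  -0.1]
turn 180 [ 1.8e+02 -1.0e-01  0.0e+00]
```

View pics/w7.png

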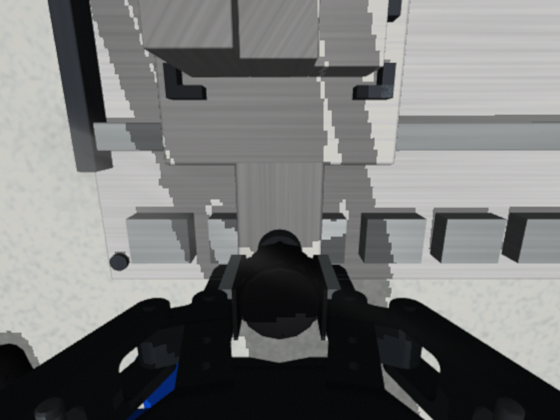

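The carriage moved with the knob and the block kept its place in the pocket. I lower the knob into the notch.

Request:
{"api": "servo_tool", "payload": {"commands": [[[255, 0.4, 0, 0, 0, 0, 0], [255, 0.8, 0, 0, 0, 0, 0], [255, 1.2, 0, 0, 0, 0, 0], [255, 1.5, 0, 0, 0, 0, 0], [255, 1.5, 0, 0, 0, 0, 0], [255, 1.5, 0, 0, 0, 0, 0]]]}}

```text
time: 13.0
tool_pos: [503.1, 192.7, 61.2]
tcp_rot: [97.9, 89.9, 6.3]
ft_force: [5.7, 1.1, -6.1]
finger_gap: 32.4
```

```bash
python3 - <<'E'
from mv import *
plan((503,192.8,61),-91.5)
E
```

```text
t 13.0 p [503.1 192.7  61.2] gap 32.4 f [ 5.7  1.1 -6.1] q [ 15.5   6.6 104.7  -0.   68.6 107.1]
axes (cols)
 [[ 0.001  1.    -0.027]
 [ 0.    -0.027 -1.   ]
 [-1.     0.001 -0.   ]]
shift cm [ 0.02 -0.01 -0.01]
turn 0 [-0.1 -0.  -0.1]
turn 180 [ 1.799e+02 -1.000e-01  0.000e+00]
```

Request:
{"api": "servo_tool", "payload": {"commands": [[[200, 0.05, 0, 0, 0, 0, 0], [0, 0.05, 0, 0, 0, 0, 0], [0, 0.05, 0, 0, 0, 0, 0], [0, 0.05, 0, 0, 0, 0, 0], [0, 0.05, 0, 0, 0, 0, 0], [0, 0.05, 0, 0, 0, 0, 0], [0, 0.05, 0, 0, 0, 0, 0]]]}}

```text
time: 13.7
tool_pos: [502.4, 192.7, 60.9]
tcp_rot: [-48.8, 90.0, -140.3]
ft_force: [-0.9, -0.4, 0.2]
finger_gap: 85.2
```

Request:
{"api": "servo_tool", "payload": {"commands": [[[0, -2, 0, 0, 0, 0, 0], [0, -6, 0, 0, 0, 0, 0], [0, -10, 0, 0, 0, 0, 0], [0, -10, 0, 0, 0, 0, 0], [0, -10, 0, 0, 0, 0, 0]]]}}

```text
time: 14.2
tool_pos: [503.5, 193.0, 162.4]
tcp_rot: [107.2, 89.8, 15.7]
ft_force: [0.2, 0.5, -0.6]
finger_gap: 85.4
```

```bash
python3 - <<'E'
from mv import *
plan((400,192.8,161),-91.5)
snap('wrist','w8')
p,d,K,T=load('w8'); W=world(d,K,T)
m=(W[...,2]>80)&(W[...,2]<120)&(abs(W[...,0]-502)<40)&(abs(W[...,1]-192)<35)
q=W[m]; print('knob top',m.sum(),q.min(0).round(1),q.max(0).round(1),q.mean(0).round(1),np.median(q[:,2]))
p,d,K,T=load('w5'); W=world(d,K,T)
m=(W[...,2]>80)&(W[...,2]<120)&(abs(W[...,0]-500)<40)&(abs(W[...,1]-143)<35)
print('before',np.median(W[m][:,2]))
E
```

```text
t 14.2 p [503.5 193.  162.4] gap 85.4 f [ 0.2  0.5 -0.6] q [ 15.5   0.3 100.    0.   79.5 107.1]
axes (cols)
 [[ 0.003  1.    -0.027]
 [ 0.001 -0.027 -1.   ]
 [-1.     0.003 -0.001]]
shift cm [  0.1  -10.34   0.3 ]
turn 0 [-0.  -0.1 -0.2]
turn 180 [ 1.8e+02 -3.0e-01  1.0e-01]
knob top 1794 [482.9 173.4  80.1] [519.6 210.   92.2] [502.9 191.7  89.6] 90.07316279490887
before 90.08464710658905
```

View pics/w8.png

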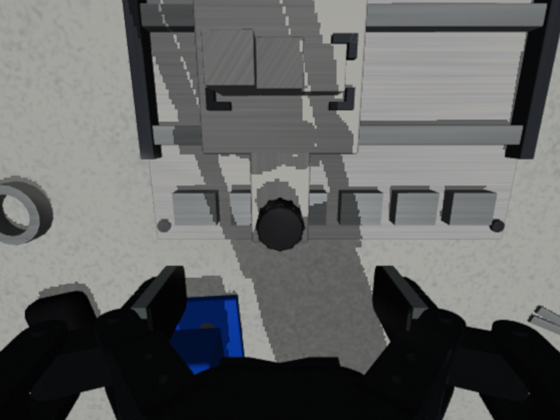

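The knob top is back at 90.1 mm, the same as before the pull, and at y = 191.7 (moved 49.4 mm). I move the arm up and clear for a last check.

Request:
{"api": "servo_tool", "payload": {"commands": [[[0, -4, 0, 3, 0, 0, 0], [0, -6, 0, 8, 0, 0, 0], [0, -6, 0, 13, 0, 0, 0], [0, -6, 0, 18, 0, 0, 0], [0, -6, 0, 23, 0, 0, 0], [0, -6, 0, 28, 0, 0, 0], [0, -6, 0, 28, 0, 0, 0], [0, -6, 0, 28, 0, 0, 0]]]}}

```text
time: 15.05
tool_pos: [493.8, -88.3, 219.0]
tcp_rot: [-106.8, 89.8, 161.4]
ft_force: [-0.4, 0.1, -0.1]
finger_gap: 85.3
```

```bash
python3 - <<'E'
from mv import *
snap('top','t9'); snap('side','s9'); print(r.sense()['time'])
p,d,K,T=load('t9'); W=world(d,K,T)
def rect(n,u0,u1,v0,v1,z0,z1):
    w=W[v0:v1,u0:u1]; m=((w[...,2]>z0)&(w[...,2]<z1)).astype(np.uint8)
    for c in cv2.findContours(m,cv2.RETR_EXTERNAL,cv2.CHAIN_APPROX_NONE)[0]:
        if cv2.contourArea(c)<40: continue
        q=np.array([w[y,x] for x,y in c[:,0]]); print(n,cv2.minAreaRect(q[:,:2].astype(np.float32)),np.nanmedian(w[m>0][:,2]))
rect('knob',180,235,198,225,70,125)
rect('block',160,260,130,190,64,120)
rect('cam',185,225,70,130,60,130)
rect('bar',345,405,215,255,32,56)
P=cv2.imread('pics/t9.png')[60:240,130:300]; S=cv2.imread('pics/s9.png')[120:260,200:400]
cv2.imwrite('pics/fin.png',np.hstack([cv2.resize(P,(400,424)),cv2.resize(S,(400,424))]))
E
```

```text
15.15
knob ((501.29290771484375, 192.4486083984375), (33.92454528808594, 34.089439392089844), 46.76231384277344) 87.573316074476
block ((610.6040649414062, 190.5533447265625), (90.64859771728516, 31.23665428161621), 87.93695068359375) 85.6427647598291
cam ((767.52001953125, 187.6678009033203), (50.95167922973633, 106.47100067138672), 88.45507049560547) 95.69617855874549
bar ((443.762451171875, -277.3277282714844), (28.4454288482666, 29.669921875), 84.27901458740234) 42.34494343050471
```

View pics/fin.png

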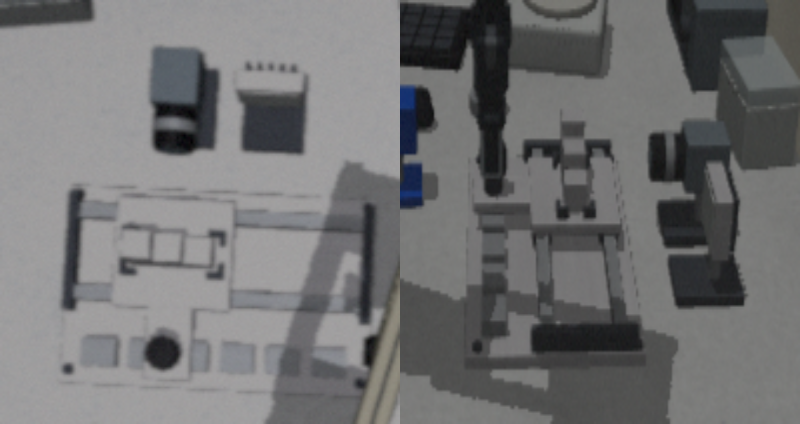

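```bash
python3 -c "
from bench import r
print(r.hand_in())"
```

```text
the job is handed in; nothing more can be done
None
```

The job is done and handed in at about 15 s. I set the stepped block down between the carriage lugs and let go while the carriage was still in the middle notch. Then I pulled the knob up about 15 mm, slid the carriage one notch towards the round-lens camera (+y), let the plunger drop, and moved the arm clear.

**Last checks:**
- **Plunger:** the knob top is back at 90.1 mm, the same as before the pull, so the plunger is home.
- **Carriage:** by the wrist camera the knob moved 49.4 mm along the slide; by the top camera it moved 49.4–49.8 mm.
- **Block:** it lies at about (610.6, 190.6) with its length along the slide, within about 1 mm of the expected nest centre. It is inside the lugs and in front of the lens, at y ≈ 188.
- **Bar:** I never touched it, but the arm partly covered it in the last top view. That partial outline (28 mm of its 90 mm length) does not confirm its position.
- **Depth readings:** the top camera reads about 1–2 mm low in height. Otherwise nothing disagreed.

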